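Close the sample jar and stand it in its ringed place

ROBOT

A 6-joint arm with a two-finger parallel gripper is mounted at the origin on a cart in front of the work surface, level with it; the furniture and walls round the work are solid. World frame = base frame: x ahead of the robot, y to its left, z up, the work surface at z = 0. Lengths are in m, angles in rad, forces in N, time in s.
With the tool pointing down it reaches from about 0.375 to 0.9 m from the base axis. Payload 3.1 kg.
Tool frame: the origin (TCP) lies at the very end of the fingers, on their centre line; the grasp point (between the pads) lies r.grip_point_offset behind it (r.grip_point_offset is the distance from the TCP to the grasp point, in m); z points along the fingers, y is the line along which they close (so a half turn about z gives the same grasp; the last joint's range is limited). The gripper opens to 85 mm and grips with 20 to 120 N. Pads are 22 mm wide; open, the fingers measure 114 mm over their backs; the gripper's body (76 mm by 85 mm) begins 54 mm behind the grasp point. The pads swing forward as they close: fully open they stand 13 mm farther back than shut.
Start: joints at [-1.468, 0.527, 1.433, -0, 1.181, -0.178], TCP at [0.173, -0.6, 0.231] pointing down, gripper open.
Joint ranges: [-3.08, 3.08], [-0.75, 2.2], [0.22, 2.44], [-1.43, 4.57], [0, 2.65], [-2.85, 2.85]. Speed limits (rad/s): [2.79, 2.79, 3.14, 3.14, 3.14, 3.14].

INTERFACE

Orientations are given as a unit quaternion [w, x, y, z].
In Python, from workcell import r gives the robot as it stands.
- The arm moves only by the tool carry_out, never from a script. Its argument "increments" is a list of rows, each a list of 7 numbers: the shift along the tool's x, y, z in m, then the turn, a rotation vector about the tool's x, y, z in rad, then the finger opening in m, from 0 to 0.0854. In form: [[dx, dy, dz, rx, ry, rz, hand], ...]. A call has 1 to 10 rows; each row shifts and turns the commanded pose from where the row before left it, along the tool's axes as they then stand; what a row does not reach is not made up. A row lasts 1/10 s, in which the tool goes at most 50 mm and 8.59 degrees, less where a joint would pass 70% of its speed; a pose out of reach is approached as far as the arm can. A call is refused whole if a number of a shift passes 0.05 or a number of a turn 0.15, either way. A call with a gripper value outside its range is refused whole. The fingers move at their own pace and stop on an object; "newtons" is the grip in N (left out, the last holds). Time passes only in rows, so rows that do not move let the fingers close. It gives the time, the measured TCP pose, the force, the opening and the grip force at its end, in the units of the state.
- r.get_state(): the state, without advancing time (a new reading comes with each control period).
- r.camera(name): name is "scene" or "side" or "wrist"; returns the picture (400x640x3 uint8, red, green, blue); there is no depth.
- r.calibration(name): a dict with "fx", "fy", "cx", "cy" (pixels), "camera_from_world" (4x4, takes a point from world to camera coordinates); the wrist camera has in their place "tool_from_camera" (4x4, takes a point from camera to tool coordinates, whose origin is the TCP and whose axes are the flange's). Camera axes: x right, y down, z forward; pixel columns grow to the right and rows downward; lengths in m; the calibration is good to about 2 mm. A picture is of the moment at which its call begins: read the wrist's pose just before it. calibration takes no time and is no camera call.
- r.hand_in(): hands the job in; it is judged then, once.
The state is a dict: "t": time; "joints": joint angles; "joint_velocities": joint speeds; "joint_efforts": joint torques, N m; "ee_pos": TCP position; "tcp_rot": TCP orientation; "contact_force": force on the tool from outside, world axes, zero at the start; "ft_torque": the same for the moment, N m; "grip_width": finger opening in m; "gripper_force": force on a finger pad.
Only numpy, scipy, OpenCV 4.12 (cv2) and the standard library are available. Lean on these libraries where they do the work, as an engineer would, in place of code of your own. Each camera call takes 0.05 s, during which the arm holds its last target. There are 200 camera calls.

TASK

Close the short white sample jar with the blue lid: the snap lid is sitting up, so press it fully home while the jar stands on the bench, before you lift it. Then stand the jar upright on the hand-over mat, wholly inside the blue ring, without dropping it. Leave everything else where it is.

Things in the scene. Friction and masses are not known exactly. Their poses are not given: they have to be found in the camera images.
- jar: The loose white sample jar with the blue lid, 58 mm diameter, about 0.24 kg; straight side from the underside to 84 mm up, shoulder to 88 mm, then a 50 mm neck under the lid. Origin: centre of the underside, z up along the jar. With the lid home it is 106 mm tall. Grasp the straight side (58 mm wide), e.g. at 65 to 75 mm above the underside, so that the gripper stays clear of the lid above.
- jar_lid (a joint): How far the blue snap lid stands above its home position on the jar, in m: 0 is fully home (pressed on), up to 0.011 is up. It slides along the jar's axis, takes about 5 N to move and stays where it is left. Lid diameter 56 mm, 15 mm tall, flat top.
- lid_top (a point): Centre of the blue lid's flat top; 106 mm above the jar's underside when the lid is home, higher by the joint's value when it is up.
- mat: The grey hand-over mat, 108 x 320 x 3 mm, fixed to the bench. Origin: centre of its underside (on the bench); its long side is its y axis. It carries three ringed places in a row along y, 104 mm apart.
- spot_blue: The place for this jar: a white disc with a blue ring, inner diameter 86 mm, outer 98 mm, printed flat on the mat. Origin: the ring's centre at the mat's top surface (3 mm above the bench).
- spot_green: Another, empty place of the same size, with a green ring. Origin as for the blue one.
- spot_orange: Another place of the same size, with an orange ring; the orange-lidded jar stands in it. Origin as for the blue one.
- jar_orange: Loose closed jar of the same shape, 58 mm diameter, 106 mm tall, with an orange lid, standing in the orange ring; leave it there. Origin: centre of the underside.
- amber_bottle: Loose brown bottle with pale blue cap, 60 mm diameter, 162 mm tall, a bystander. Origin: centre of the underside.
- waste_jar: Loose clear wide-mouth jar with a white lid, 73 mm diameter, 77 mm tall, a bystander. Origin: centre of the underside.
- mouse: Loose black computer mouse, 108 x 61 x 38 mm, a bystander. Origin: centre of the underside, x along its length.
Things that resemble listed ones, but are neither listed nor needed, are in the scene too. Leave any purple look-alike of the jar alone.

How it is judged:
On the way:
1. the blue lid is fully home while the jar still stands upright on the bench (value of joint jar_lid below 0.0015 m and angle between jar's own z axis and vertical below 0.08 rad and height (world z) of jar below 0.01 m), for 0.2 s.
At the end, for the whole second after the job is handed in: The blue-lidded jar stands upright (within 0.06 rad) and at rest on the mat, its centre within 14 mm of the blue ring's centre (wholly inside the ring), its underside within 7 mm of the bench's height, its lid less than 2 mm above home (horizontal distance between jar and spot_blue below 0.014 m and angle between jar's own z axis and vertical below 0.06 rad and height (world z) of jar below 0.007 m and value of joint jar_lid below 0.002 m and linear speed of jar below 0.01 m/s); the robot touches nothing.
It fails at once if the blue jar is lifted more than 15 mm with its lid more than 3 mm above home (height (world z) of jar above 0.015 m and value of joint jar_lid above 0.003 m).
It fails at once if the blue jar is let go more than 30 mm above the bench (height (world z) of jar above 0.03 m and contact force between jar and the fingers below 0.05 N).
It fails at once if the orange-lidded jar, amber bottle, wide-mouth jar or mouse is moved more than 25 mm or tipped over (distance of any of jar_orange, amber_bottle, waste_jar, mouse from where it was at the start of the episode above 0.025 m or angle between any of jar_orange, amber_bottle, waste_jar, mouse's own z axis and vertical above 0.5 rad).
It also fails if it takes over 45 s, if anything falls off the work surface, if the arm or the gripper's body presses on something with over 40 N, if the wrist force passes 120 N, or if a joint passes its speed limit or range.

## Working session

There is one attempt and no reset: what is moved stays moved. The work goes in short steps, Python scripts to look and compute and a tool call to move; the robot and the scene stay as the last step left them, time stands still between calls to the robot, and variables do not carry over. Pictures are saved under pics/ and viewed, at most 10 in all, crops included, and the job is handed in when it is done.

Besides the shell and the picture viewer there is one more tool, called after ">>>" as name(argument=value, ...), one argument or row to a line, values as JSON. carry_out: Moves the arm, as the interface text tells. Its arguments: {"type":"object","properties":{"increments":{"type":"array"},"newtons":{"type":"number"}},"required":["increments"]}

```bash
mkdir -p pics
python3 - <<'E'
from workcell import r
import cv2, numpy as np
s=r.get_state();print(s['t'],s['ee_pos'],s['tcp_rot'],s['grip_width'],r.grip_point_offset)
for n in("scene","side"):
    im=r.camera(n);cv2.imwrite(f"pics/{n}0.png",im[:,:,::-1])
    c=r.calibration(n);print(n,c['fx'],c['cx'],c['cy'],np.round(np.linalg.inv(c['camera_from_world']),3))
print(r.calibration("wrist"))
E
```

```text
0.0 [ 0.17314405 -0.59978322  0.23031326] [-1.10421460e-03  9.90160751e-01  1.39930218e-01  3.40201474e-05] 0.08510920024922991 0.0187
scene 372.5851153157177 323.6896015291633 204.0345210611134 [[-0.825 -0.212  0.524  0.078]
 [-0.565  0.324 -0.759  0.832]
 [-0.009 -0.922 -0.387  0.493]
 [ 0.     0.     0.     1.   ]]
side 468.27795744056675 316.9959448049877 200.95474887225836 [[-0.988 -0.069  0.141  0.487]
 [-0.156  0.524 -0.837  0.871]
 [-0.016 -0.849 -0.528  0.592]
 [ 0.     0.     0.     1.   ]]
{'fx': 280.414174554854, 'fy': 280.414174554854, 'cx': 321.2728396516034, 'cy': 200.90489232601757, 'tool_from_camera': array([[-5.99058286e-04, -9.50657499e-01, -3.10241779e-01,
         7.87637987e-02],
       [ 9.99999462e-01, -8.32236600e-04,  6.19239618e-04,
         7.87558825e-04],
       [-8.46879350e-04, -3.10241241e-01,  9.50657486e-01,
        -1.42845897e-01],
       [ 0.00000000e+00,  0.00000000e+00,  0.00000000e+00,
         1.00000000e+00]])}
```

View pics/scene0.png

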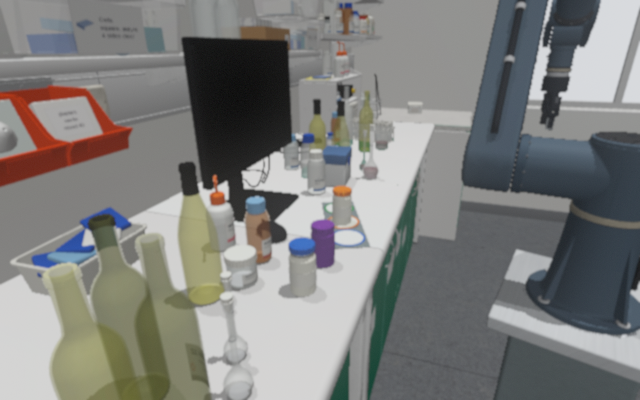

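View pics/side0.png

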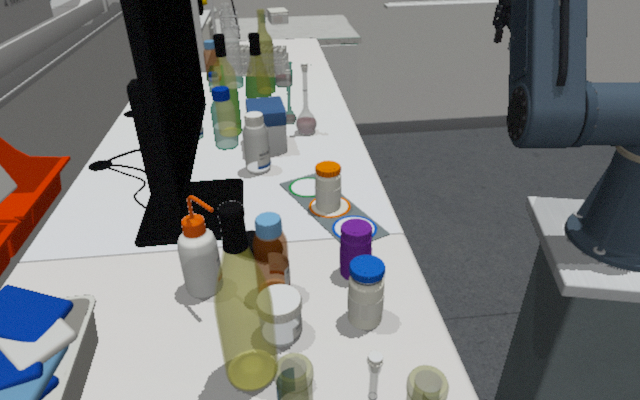

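The blue-lidded jar is at scene (302,265) and side (366,292). Two things resemble it: the purple jar at scene (323,243) / side (356,250), and the clear blue-capped bottle at side (221,118). The jar at (366,292) is the one meant because it is short and white with a blue lid. The mat lies behind the purple jar, with its blue ring at side (355,229), orange at (330,206) and green at (304,187). I'll measure these and take a confirming crop.

```bash
cat > h.py <<'E'
import cv2, numpy as np
from workcell import r
def ray(n,u,v,T=None):
    c=r.calibration(n); W=np.linalg.inv(c['camera_from_world']) if n!="wrist" else T@c['tool_from_camera']
    d=W[:3,:3]@np.array([(u-c['cx'])/c['fx'],(v-c['cy'])/c['fy'],1]); return W[:3,3],d/np.linalg.norm(d)
def plane(o,d,z): return o+d*(z-o[2])/d[2]
def tri(rays):
    A=sum(np.eye(3)-np.outer(d,d) for o,d in rays);b=sum((np.eye(3)-np.outer(d,d))@o for o,d in rays)
    p=np.linalg.solve(A,b);return p,[np.linalg.norm((np.eye(3)-np.outer(d,d))@(p-o)) for o,d in rays]
def tip():
    from scipy.spatial.transform import Rotation as R
    s=r.get_state();q=s['tcp_rot'];T=np.eye(4);T[:3,:3]=R.from_quat([q[1],q[2],q[3],q[0]]).as_matrix();T[:3,3]=s['ee_pos'];return T,s
def mask(im,h0,h1,s,box,v=60):
    h=cv2.cvtColor(im,cv2.COLOR_RGB2HSV);m=cv2.inRange(h,(h0,s,v),(h1,255,255));k=np.zeros_like(m);x0,y0,x1,y1=box;k[y0:y1,x0:x1]=m[y0:y1,x0:x1];return k
def blobs(m,a=15):
    n,l,st,c=cv2.connectedComponentsWithStats(m);return [(st[i].tolist(),c[i].round(1).tolist()) for i in range(1,n) if st[i,4]>=a]
E
python3 - <<'E'
from h import *
I={n:cv2.imread(f"pics/{n}0.png")[:,:,::-1].copy() for n in("scene","side")}
B={"scene":(270,180,380,310),"side":(270,140,400,340)}
for n in I:
    for k,(a,b,s) in dict(blue=(100,125,80),orange=(5,20,100),green=(45,85,60),purple=(130,160,80)).items():
        print(n,k,blobs(mask(I[n],a,b,s,B[n])))
a=cv2.resize(I["scene"][190:310,265:385],None,fx=4,fy=4);b=cv2.resize(I["side"][215:335,300:400],None,fx=4,fy=4)
cv2.imwrite("pics/crop1.png",np.hstack([a[:,:400],b])[:,:,::-1])
E
```

```text
scene blue [([360, 233, 5, 11, 16], [362.8, 238.4]), ([289, 238, 27, 18, 396], [302.1, 246.0])]
scene orange [([333, 186, 18, 10, 152], [341.6, 190.5])]
scene green [([373, 274, 7, 36, 190], [376.5, 294.1])]
scene purple [([312, 220, 22, 47, 833], [323.5, 241.7])]
side blue [([270, 213, 11, 26, 247], [274.5, 225.3]), ([331, 215, 47, 24, 170], [353.2, 224.5]), ([349, 254, 36, 30, 861], [366.3, 268.5])]
side orange [([316, 161, 25, 17, 343], [327.6, 168.9]), ([309, 197, 42, 21, 137], [330.2, 209.3]), ([270, 239, 18, 46, 648], [277.1, 260.9])]
side green [([288, 177, 27, 21, 92], [298.6, 187.8])]
side purple [([340, 219, 32, 61, 1249], [353.7, 242.1])]
```

View pics/crop1.png

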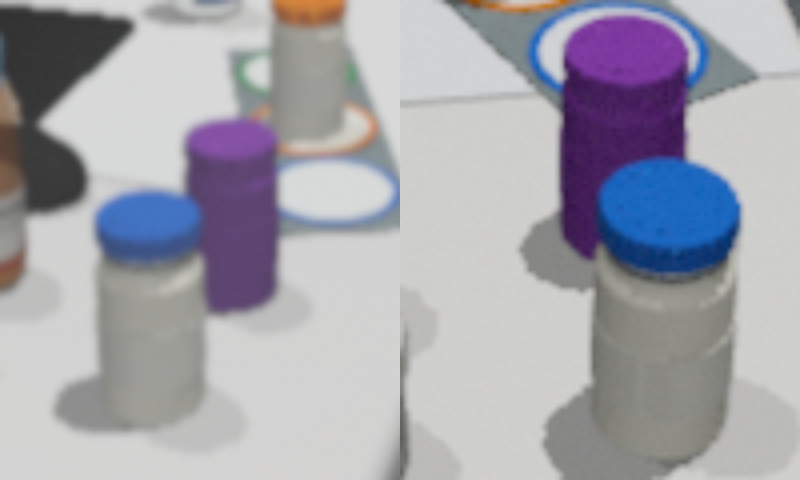

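The crop confirms it: a white jar with a blue lid that sits up slightly. Its lid top is at scene (302,243) and side (367,266). The purple jar stands between it and the blue ring, whose centre is near side (355,229).

Run:
```python
from h import *
print("lid",tri([ray("scene",302.2,243.3),ray("side",367.2,265.9)]))
print("ring side",plane(*ray("side",354.7,228.8),.003),"scene",plane(*ray("scene",348.5,237.5),.003))
print("ring tri",tri([ray("scene",348.5,237.5),ray("side",354.7,228.8)]))
print("purple top",tri([ray("scene",265+232/4,190+140/4),ray("side",300+226/4,215+50/4)]))
print("orange top",tri([ray("scene",342,188.8),ray("side",328,166.8)]))
for n,u,v,z in(("side",269,225,.16),("scene",258,203,.16),("side",280,297,.077),("scene",240,252,.077)):print(n,plane(*ray(n,u,v),z))
print("base",plane(*ray("side",300+(660-400)/4,215+430/4),0))
T,s=tip();print(T.round(3))
```

```text
lid (array([0.50627519, 0.29414482, 0.11531025]), [np.float64(0.001025158375889083), np.float64(0.001025158375889067)])
ring side [0.54588494 0.03927852 0.003     ] scene [0.54679258 0.0338055  0.003     ]
ring tri (array([0.54577493, 0.0367975 , 0.00308112]), [np.float64(0.0015166423206670974), np.float64(0.0015166423206671004)])
purple top (array([0.53299792, 0.17786982, 0.10428083]), [np.float64(3.789381070786471e-05), np.float64(3.789381070797618e-05)])
orange top (array([ 0.61432362, -0.03775036,  0.11100103]), [np.float64(0.001007172251677412), np.float64(0.001007172251677329)])
side [0.66853998 0.2688571  0.16      ]
scene [0.66066187 0.25889801 0.16      ]
side [0.63815224 0.34380554 0.077     ]
scene [0.64129307 0.34541645 0.077     ]
base [0.50481939 0.30485755 0.        ]
[[ 0.961  0.277 -0.     0.173]
 [ 0.277 -0.961  0.002 -0.6  ]
 [ 0.    -0.002 -1.     0.23 ]
 [ 0.     0.     0.     1.   ]]
```

>>> carry_out(
  increments=[
    [0,0,0,0,0,-0.1433,0.0854],
    [0,0,0,0,0,-0.1433,0.0854],
    [0,0,0,0,0,-0.1433,0.0854],
    [0,0,0,0,0,-0.1433,0.0854],
    [0,0,0,0,0,-0.1433,0.0854],
    [0,0,0,0,0,-0.1433,0.0854],
    [0,0,0,0,0,-0.1433,0.0854],
    [0,0,0,0,0,-0.1433,0.0854],
    [0,0,0,0,0,-0.1433,0.0854],
    [0,0,0,0,0,0,0.0854],
  ],
)

```text
t: 1.1
ee_pos: [0.1732, -0.6001, 0.2307]
tcp_rot: [-0.0, 0.707, 0.707, 0.0]
contact_force: [0.3, 0.3, -0.8]
grip_width: 0.0855
gripper_force: 0.0
```

>>> carry_out(
  increments=[
    [0.025,0.035,-0.007,0,0,0,0.0],
    [0.025,0.035,-0.007,0,0,0,0],
    [0.025,0.035,-0.007,0,0,0,0],
    [0.025,0.035,0,0,0,0,0],
    [0.025,0.035,0,0,0,0,0],
    [0.025,0.035,0,0,0,0,0],
    [0.025,0.035,0,0,0,0,0],
    [0.025,0.035,0,0,0,0,0],
    [0.025,0.035,0,0,0,0,0],
    [0.025,0.035,0,0,0,0,0],
  ],
)

```text
t: 2.1
ee_pos: [0.5245, -0.3492, 0.2521]
tcp_rot: [-0.0, 0.708, 0.706, -0.0]
contact_force: [-0.3, -0.6, 0.7]
grip_width: -0.0001
gripper_force: 0.0
```

>>> carry_out(
  increments=[
    [0.043,0,0,0,0,0,0],
    [0.043,0,0,0,0,0,0],
    [0.043,0,0,0,0,0,0],
    [0.043,0,0,0,0,0,0],
    [0.043,0,0,0,0,0,0],
    [0.043,0,0,0,0,0,0],
    [0.043,0,0,0,0,0,0],
    [0.043,0,0,0,0,0,0],
    [0.043,0,0,0,0,0,0],
    [0.043,0,0,0,0,0,0],
  ],
)

```text
t: 3.1
ee_pos: [0.5231, 0.0811, 0.2522]
tcp_rot: [-0.0, 0.709, 0.706, -0.0]
contact_force: [1.5, 0.2, -0.4]
grip_width: 0.0002
gripper_force: 0.0
```

Run:
```python
from h import *
T,s=tip();im=r.camera("wrist");np.save("T1.npy",T);cv2.imwrite("pics/w1.png",im[:,:,::-1]);print(s['t'],T.round(4))
```

```text
3.1 [[ 4.000e-03  1.000e+00 -1.000e-04  5.231e-01]
 [ 1.000e+00 -4.000e-03  0.000e+00  8.110e-02]
 [ 0.000e+00 -1.000e-04 -1.000e+00  2.522e-01]
 [ 0.000e+00  0.000e+00  0.000e+00  1.000e+00]]
```

>>> carry_out(
  increments=[
    [0.044,0,0,0,0,0,0],
    [0.044,0,0,0,0,0,0],
    [0.044,0,0,0,0,0,0],
    [0.044,0,0,0,0,0,0],
    [0,0,0,0,0,0,0],
  ],
)

```text
t: 3.65
ee_pos: [0.5229, 0.2602, 0.2521]
tcp_rot: [-0.001, 0.706, 0.708, 0.001]
contact_force: [0.6, -0.9, 0.6]
grip_width: -0.0002
gripper_force: 0.0
```

Run:
```python
from h import *
T,s=tip();im=r.camera("wrist");np.save("T2.npy",T);cv2.imwrite("pics/w2.png",im[:,:,::-1]);print(s['t'],T.round(4))
a=cv2.imread("pics/w1.png");cv2.imwrite("pics/w12.png",np.vstack([cv2.resize(x,(480,300)) for x in (a,im[:,:,::-1])]))
```

```text
3.65 [[-2.500e-03  1.000e+00  5.000e-04  5.229e-01]
 [ 1.000e+00  2.500e-03  2.300e-03  2.602e-01]
 [ 2.300e-03  5.000e-04 -1.000e+00  2.521e-01]
 [ 0.000e+00  0.000e+00  0.000e+00  1.000e+00]]
```

View pics/w12.png

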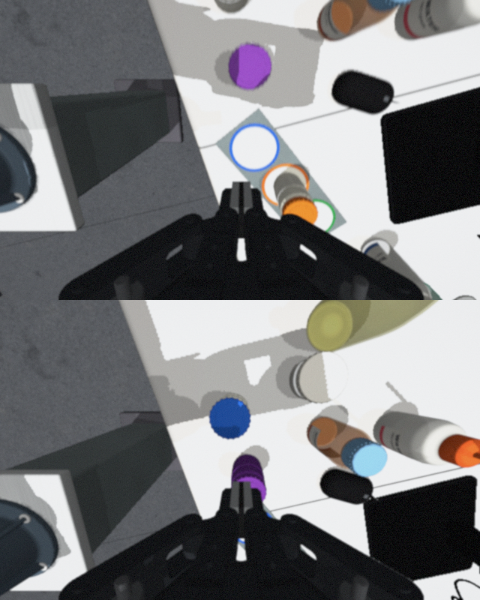

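In the wrist views the blue ring is clear at w1 (339,197) in full-size pixels. The blue lid is at w2 (307,157), with the purple jar to the robot's side of it. Next I'll fit ellipses and triangulate.

Run:
```python
from h import *
def ell(m):
    c=max(cv2.findContours(m,cv2.RETR_EXTERNAL,cv2.CHAIN_APPROX_NONE)[0],key=len);return cv2.fitEllipse(cv2.convexHull(c))
a=cv2.imread("pics/w1.png")[:,:,::-1].copy();b=cv2.imread("pics/w2.png")[:,:,::-1].copy()
T1,T2=np.load("T1.npy"),np.load("T2.npy")
e=ell(mask(a,100,125,80,(300,150,380,240)));l=ell(mask(b,100,125,80,(260,110,350,210),40));p=ell(mask(a,125,165,60,(290,40,380,130)))
print(e,l,p)
rr=ray("wrist",*e[0],T1);print("ring plane",plane(*rr,.003),"tri",tri([rr,ray("side",354.7,228.8)]),tri([rr,ray("scene",348.5,237.5)]))
# ring diameter check
for z in(.003,):print("ring diam",[np.linalg.norm(plane(*ray("wrist",e[0][0]-e[1][0]/2,e[0][1],T1),z)-plane(*ray("wrist",e[0][0]+e[1][0]/2,e[0][1],T1),z))])
rl=ray("wrist",*l[0],T2);print("lid",plane(*rl,.115),tri([rl,ray("side",367.2,265.9)]),tri([rl,ray("scene",302.2,243.3),ray("side",367.2,265.9)]))
print("purple",plane(*ray("wrist",*p[0],T1),.1))
print("mouse",plane(*ray("wrist",484,122,T1),.03),plane(*ray("wrist",460,248,T2),.03))
```

```text
((338.82208251953125, 196.32110595703125), (65.19749450683594, 68.01332092285156), 75.68425750732422) ((306.2250671386719, 156.9711151123047), (54.162837982177734, 55.276554107666016), 143.7263946533203) ((332.6990661621094, 88.14959716796875), (56.8564453125, 61.67705535888672), 11.515400886535645)
ring plane [0.54787723 0.03845109 0.003     ] tri (array([0.54694101, 0.03821139, 0.00227414]), [np.float64(0.0009808650017059176), np.float64(0.0009808650017059826)]) (array([0.54635013, 0.03796226, 0.00475117]), [np.float64(0.0017372670666433), np.float64(0.0017372670666434824)])
ring diam [np.float64(0.09538609569683744)]
lid [0.50733747 0.29362791 0.115     ] (array([0.50684984, 0.29330843, 0.11324147]), [np.float64(0.00039485121090748233), np.float64(0.00039485121090735684)]) (array([0.50680337, 0.29354019, 0.11481138]), [np.float64(0.0005259231099807694), np.float64(0.0010890961012479342), np.float64(0.001085442179861727)])
purple [0.53409023 0.17921085 0.1       ]
mouse [0.72675674 0.14351307 0.03      ] [0.72349002 0.14864136 0.03      ]
```

>>> carry_out(
  increments=[
    [0.017,-0.008,0,0,0,0,0],
    [0.0165,-0.008,0,0,0,0,0],
    [0,0,0.03,0,0,0,0],
    [0,0,0.03,0,0,0,0],
    [0,0,0.03,0,0,0,0],
    [0,0,0.02,0,0,0,0],
    [0,0,0.012,0,0,0,0],
    [0,0,0,0,0,0,0],
    [0,0,0,0,0,0,0],
  ],
)

```text
t: 4.6
ee_pos: [0.5082, 0.2884, 0.1309]
tcp_rot: [0.0, 0.708, 0.707, 0.0]
contact_force: [0.6, 0.3, -0.0]
grip_width: -0.0004
gripper_force: 0.0
```

>>> carry_out(
  increments=[
    [0.005,-0.001,0.006,0,0,0,0],
    [0,0,0.004,0,0,0,0],
    [0,0,0.003,0,0,0,0],
    [0,0,0.003,0,0,0,0],
    [0,0,0,0,0,0,0],
  ],
)

```text
t: 5.1
ee_pos: [0.5065, 0.294, 0.1142]
tcp_rot: [0.0, 0.707, 0.707, -0.0]
contact_force: [-0.0, 0.0, 0.8]
grip_width: -0.0001
gripper_force: 0.0
```

>>> carry_out(
  increments=[
    [0,0,0.002,0,0,0,0],
    [0,0,0.002,0,0,0,0],
    [0,0,0.002,0,0,0,0],
    [0,0,0,0,0,0,0],
  ],
)

```text
t: 5.5
ee_pos: [0.5066, 0.294, 0.1083]
tcp_rot: [0.0, 0.707, 0.707, 0.0]
contact_force: [-0.1, 1.0, 3.7]
grip_width: -0.0
gripper_force: 1.7
```

>>> carry_out(
  increments=[
    [0,0,0.001,0,0,0,0],
    [0,0,0.001,0,0,0,0],
    [0,0,0,0,0,0,0],
  ],
)

```text
t: 5.8
ee_pos: [0.5065, 0.294, 0.1062]
tcp_rot: [-0.0, 0.707, 0.707, 0.0]
contact_force: [-1.0, 0.5, 3.6]
grip_width: 0.0001
gripper_force: 1.9
```

>>> carry_out(
  increments=[
    [0,0,0.001,0,0,0,0],
    [0,0,0,0,0,0,0],
  ],
)

```text
t: 6.0
ee_pos: [0.5067, 0.294, 0.106]
tcp_rot: [0.0, 0.707, 0.707, 0.0]
contact_force: [-2.2, -0.6, 9.2]
grip_width: -0.0002
gripper_force: 4.3
```

>>> carry_out(
  increments=[
    [0,0,0.001,0,0,0,0],
    [0,0,0.001,0,0,0,0],
    [0,0,0,0,0,0,0],
    [0,0,0,0,0,0,0],
  ],
)

```text
t: 6.4
ee_pos: [0.507, 0.2941, 0.1059]
tcp_rot: [0.0, 0.707, 0.707, 0.001]
contact_force: [-4.5, -0.6, 18.8]
grip_width: -0.0002
gripper_force: 9.5
```

>>> carry_out(
  increments=[
    [0,0,-0.005,0,0,0,0],
    [0,0,-0.02,0,0,0,0],
    [0,0,-0.03,0,0,0,0.0854],
    [0,0,-0.03,0,0,0,0.0854],
    [0,0,0,0,0,0,0.0854],
    [0,0,0,0,0,0,0.0854],
    [0,0,0,0,0,0,0.0854],
  ],
)

```text
t: 7.1
ee_pos: [0.5055, 0.2934, 0.1867]
tcp_rot: [-0.001, 0.707, 0.707, -0.001]
contact_force: [-0.2, 0.6, -0.4]
grip_width: 0.072
gripper_force: 0.0
```

Run:
```python
from h import *
def ell(m):
    c=max(cv2.findContours(m,cv2.RETR_EXTERNAL,cv2.CHAIN_APPROX_NONE)[0],key=len);return cv2.fitEllipse(cv2.convexHull(c))
T,s=tip();im=r.camera("wrist");print(T[:3,3],s['grip_width'],s['contact_force'])
e=ell(mask(im,100,125,80,(150,100,480,400),40));print(e,plane(*ray("wrist",*e[0],T),.106))
m=r.camera("side");cv2.imwrite("pics/s3.png",np.hstack([cv2.resize(im[:,:,::-1],(480,300)),cv2.resize(m[215:335,310:430],(300,300))[:,:,::-1]]))
print(blobs(mask(m,100,125,80,(340,245,400,300))))
```

```text
[0.50545966 0.29342773 0.1867361 ] 0.07197234069603285 [-0.21997237  0.56709052 -0.3660086 ]
((324.2334899902344, 205.68740844726562), (63.76988220214844, 64.4626235961914), 104.27356719970703) [0.50717755 0.29452461 0.106     ]
[([349, 259, 35, 29, 834], [366.1, 272.9])]
```

View pics/s3.png

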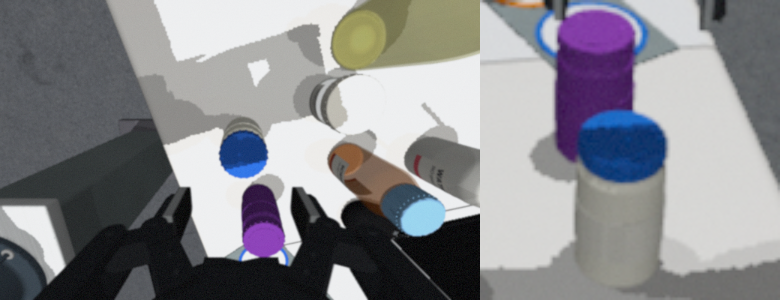

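The lid has dropped about 4.5 px in the side view and now sits flush, and the hard stop was felt at z = 0.106. The jar is still upright at (0.507,0.2945). Now I'll descend around it.

>>> carry_out(
  increments=[
    [0.001,0.0015,0.03,0,0,0,0.0854],
    [0,0,0.03,0,0,0,0.0854],
    [0,0,0.025,0,0,0,0.0854],
    [0,0,0.02,0,0,0,0.0854],
    [0,0,0.02,0,0,0,0.0854],
    [0,0,0.015,0,0,0,0.0854],
    [0,0,0,0,0,0,0.0854],
  ],
)

```text
t: 7.9
ee_pos: [0.506, 0.2941, 0.0455]
tcp_rot: [-0.001, 0.707, 0.707, -0.003]
contact_force: [-0.3, 0.2, -0.2]
grip_width: 0.0855
gripper_force: 0.0
```

>>> carry_out(
  increments=[
    [0,0.001,-0.002,0,0,0,0.07],
    [0,0,0,0,0,0,0.05],
    [0,0,0,0,0,0,0.05],
    [0,0,0,0,0,0,0.05],
    [0,0,0,0,0,0,0.05],
    [0,0,0,0,0,0,0.05],
  ],
  newtons=50,
)

```text
t: 8.5
ee_pos: [0.5094, 0.2952, 0.0517]
tcp_rot: [0.0, 0.707, 0.707, 0.001]
contact_force: [-1.7, 0.0, 5.6]
grip_width: 0.0563
gripper_force: 53.8
```

>>> carry_out(
  increments=[
    [0,0,-0.005,0,0,0,0.05],
    [0,0,-0.01,0,0,0,0.05],
    [0,0,-0.03,0,0,0,0.05],
    [0,0,-0.04,0,0,0,0.05],
    [0,0,-0.04,0,0,0,0.05],
    [0,0,-0.025,0,0,0,0.05],
    [0,0,0,0,0,0,0.05],
    [0,0,0,0,0,0,0.05],
  ],
)

```text
t: 9.3
ee_pos: [0.5085, 0.2947, 0.2002]
tcp_rot: [-0.0, 0.707, 0.707, -0.0]
contact_force: [-0.5, -0.1, -3.4]
grip_width: 0.0562
gripper_force: 54.6
```

Run:
```python
from h import *
T,s=tip();print(T.round(4),s['grip_width'],s['contact_force'],s['gripper_force'])
im=r.camera("wrist");a=r.camera("side");b=r.camera("scene")
cv2.imwrite("pics/l4.png",np.hstack([cv2.resize(im,(320,200)),a[80:280,290:490],b[110:310,240:440]])[:,:,::-1])
```

```text
[[ 3.000e-04  1.000e+00 -1.000e-04  5.085e-01]
 [ 1.000e+00 -3.000e-04 -1.000e-04  2.947e-01]
 [-1.000e-04 -1.000e-04 -1.000e+00  2.002e-01]
 [ 0.000e+00  0.000e+00  0.000e+00  1.000e+00]] 0.05624604045908499 [-0.45033669 -0.11467247 -3.35140704] 54.55884362432698
```

View pics/l4.png

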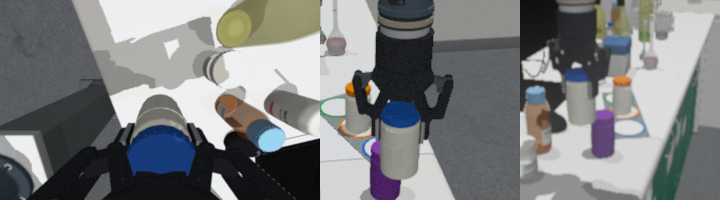

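>>> carry_out(
  increments=[
    [-0.02,0.003,0,0,0,0,0.05],
    [-0.03,0.005,0,0,0,0,0.05],
    [-0.035,0.005,0,0,0,0,0.05],
    [-0.035,0.005,0,0,0,0,0.05],
    [-0.035,0.005,0,0,0,0,0.05],
    [-0.035,0.005,0,0,0,0,0.05],
    [-0.03,0.005,0,0,0,0,0.05],
    [-0.022,0.0035,0,0,0,0,0.05],
    [-0.0147,0.002,0,0,0,0,0.05],
    [0,0,0,0,0,0,0.05],
  ],
)

```text
t: 10.45
ee_pos: [0.5473, 0.0366, 0.1991]
tcp_rot: [-0.001, 0.708, 0.706, -0.001]
contact_force: [0.2, -0.4, -1.9]
grip_width: 0.0563
gripper_force: 54.5
```

>>> carry_out(
  increments=[
    [0,0,0.03,0,0,0,0.05],
    [0,0,0.03,0,0,0,0.05],
    [0,0,0.03,0,0,0,0.05],
    [0,0,0.02,0,0,0,0.05],
    [0,0,0,0,0,0,0.05],
    [0,0,0,0,0,0,0.05],
  ],
)

```text
t: 11.05
ee_pos: [0.5472, 0.0392, 0.09]
tcp_rot: [-0.001, 0.707, 0.707, -0.0]
contact_force: [0.6, -0.2, -2.3]
grip_width: 0.0563
gripper_force: 54.5
```

Run:
```python
from h import *
T,s=tip();print(s['t'],T.round(4),s['grip_width'],s['contact_force'],s['gripper_force'])
a=r.camera("side");b=r.camera("scene")
cv2.imwrite("pics/a5.png",a[:,:,::-1]);cv2.imwrite("pics/b5.png",b[:,:,::-1])
for n,i,B in(("side",a,(300,120,400,250)),("scene",b,(300,150,400,260))):
  for q in blobs(mask(i,100,125,80,B)):print(n,q)
cv2.imwrite("pics/p5.png",np.hstack([cv2.resize(a[130:250,300:400],(400,480)),cv2.resize(b[150:270,300:400],(400,480))])[:,:,::-1])
```

```text
11.05 [[-7.000e-04  1.000e+00 -1.200e-03  5.472e-01]
 [ 1.000e+00  7.000e-04  5.000e-04  3.920e-02]
 [ 5.000e-04 -1.200e-03 -1.000e+00  9.000e-02]
 [ 0.000e+00  0.000e+00  0.000e+00  1.000e+00]] 0.056267321573440714 [ 0.6037554  -0.24690942 -2.28948977] 54.46461909545178
side ([342, 164, 29, 20, 431], [355.8, 173.7])
side ([332, 217, 12, 21, 68], [335.7, 227.3])
side ([367, 218, 11, 19, 58], [373.2, 227.7])
scene ([323, 150, 12, 13, 131], [329.0, 155.5])
scene ([337, 187, 19, 11, 158], [346.0, 192.4])
scene ([360, 233, 5, 11, 16], [362.8, 238.4])
```

View pics/p5.png

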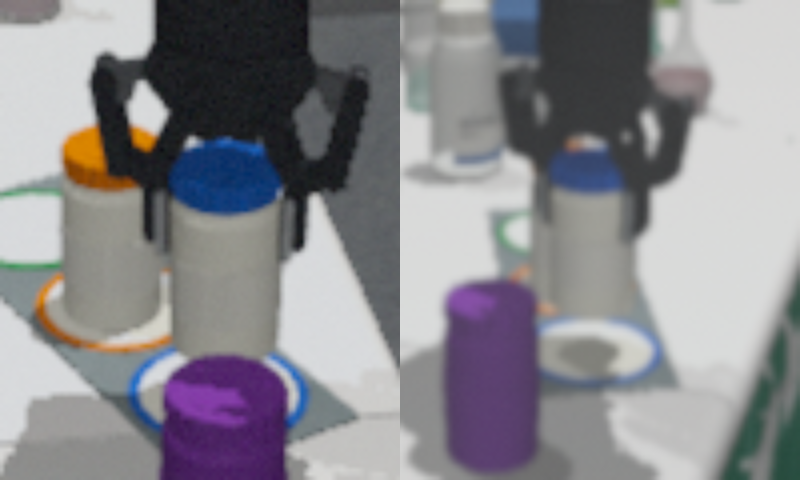

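Run:
```python
from h import *
print(plane(*ray("side",356.3,171.8),.144),tri([ray("side",356.3,171.8),ray("scene",347,190)]))
```

```text
[0.54625929 0.0407311  0.144     ] (array([0.54555949, 0.04879028, 0.14907364]), [np.float64(0.0006460878411971788), np.float64(0.000646087841197171)])
```

>>> carry_out(
  increments=[
    [0,0,0.015,0,0,0,0.05],
    [0,0,0.01,0,0,0,0.05],
    [0,0,0.005,0,0,0,0.05],
    [0,0,0.002,0,0,0,0.05],
    [0,0,0,0,0,0,0.05],
    [0,0,0,0,0,0,0.05],
  ],
)

```text
t: 11.75
ee_pos: [0.5478, 0.0382, 0.0587]
tcp_rot: [0.0, 0.707, 0.707, 0.0]
contact_force: [-0.6, -0.3, -2.7]
grip_width: 0.0566
gripper_force: 54.6
```

>>> carry_out(
  increments=[
    [0,0,0.0015,0,0,0,0.05],
    [0,0,0.001,0,0,0,0.05],
    [0,0,0.001,0,0,0,0.05],
    [0,0,0,0,0,0,0.05],
    [0,0,0,0,0,0,0.05],
  ],
)

```text
t: 12.25
ee_pos: [0.5475, 0.0382, 0.0548]
tcp_rot: [0.0, 0.707, 0.707, 0.0]
contact_force: [-0.4, -0.4, -2.9]
grip_width: 0.0563
gripper_force: 54.5
```

>>> carry_out(
  increments=[
    [0,0,0.001,0,0,0,0.05],
    [0,0,0,0,0,0,0.05],
    [0,0,0,0,0,0,0.05],
  ],
)

```text
t: 12.55
ee_pos: [0.5475, 0.0382, 0.0547]
tcp_rot: [0.0, 0.707, 0.707, 0.0]
contact_force: [-1.6, 0.1, 5.4]
grip_width: 0.0567
gripper_force: 55.3
```

>>> carry_out(
  increments=[
    [0,0,0.001,0,0,0,0.05],
    [0,0,0,0,0,0,0.05],
    [0,0,0,0,0,0,0.05],
  ],
)

```text
t: 12.85
ee_pos: [0.5475, 0.0382, 0.0546]
tcp_rot: [0.0, 0.707, 0.707, 0.0]
contact_force: [-3.5, -0.8, 12.0]
grip_width: 0.0564
gripper_force: 55.9
```

>>> carry_out(
  increments=[
    [0,0,-0.002,0,0,0,0.056],
    [0,0,0,0,0,0,0.065],
    [0,0,0,0,0,0,0.08],
    [0,0,0,0,0,0,0.08],
    [0,0,0,0,0,0,0.08],
    [0,0,0,0,0,0,0.08],
  ],
)

```text
t: 13.45
ee_pos: [0.5474, 0.0382, 0.0547]
tcp_rot: [-0.0, 0.707, 0.707, -0.0]
contact_force: [0.1, 0.2, -0.1]
grip_width: 0.0801
gripper_force: 0.0
```

>>> carry_out(
  increments=[
    [0,0,-0.015,0,0,0,0.08],
    [0,0,-0.025,0,0,0,0.08],
    [0,0,-0.04,0,0,0,0.08],
    [0,0,-0.04,0,0,0,0.08],
    [0,0,-0.04,0,0,0,0.08],
    [0,0,-0.03,0,0,0,0.08],
    [0.04,0,0,0,0,0,0.08],
    [0.03,0,0,0,0,0,0.08],
    [0,0,0,0,0,0,0.08],
    [0,0,0,0,0,0,0.08],
  ],
)

```text
t: 14.45
ee_pos: [0.5471, 0.1086, 0.2446]
tcp_rot: [0.0, 0.707, 0.708, -0.0]
contact_force: [-0.1, -0.3, 0.4]
grip_width: 0.0799
gripper_force: 0.0
```

Run:
```python
from h import *
T,s=tip();im=r.camera("wrist");b=r.camera("side");print(s['t'],T[:3,3],s['contact_force'])
m=mask(im,100,125,80,(200,80,450,300),40);print(blobs(m))
cv2.imwrite("pics/f6.png",np.hstack([im[60:360,200:500],cv2.resize(b[130:250,290:410],(300,300))])[:,:,::-1])
```

```text
14.45 [0.54707809 0.10856553 0.24462922] [-0.14361906 -0.26961877  0.41494924]
[([289, 186, 68, 89, 2451], [321.2, 239.9])]
```

View pics/f6.png

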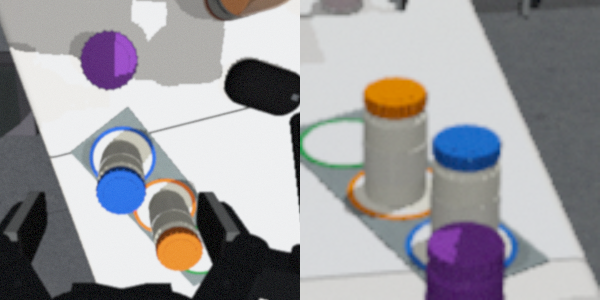

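The jar stands upright inside the blue ring with its lid flush. The lid is at wrist (320,251) in full-size pixels and the ring centre is at about (323,216). One numeric check, then I'll hand in.

Run:
```python
from h import *
T,s=tip()
p=plane(*ray("wrist",320.5,250.5,T),.109);q=plane(*ray("wrist",322.5,216,T),.003);print(p,q)
if np.hypot(*(p-[.547,.038,.109])[:2])<.009: print(r.hand_in())
```

```text
[0.54570339 0.03714911 0.109     ] [0.54824334 0.03699155 0.003     ]
the job is handed in; nothing more can be done
None
```

The blue lid was pressed home on the bench, the jar now stands upright about 2–3 mm from the blue ring's centre by camera, and the job is handed in at about 14.5 s (no verdict was returned).

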